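Slide the drying screen out over the dish

TASK

Push the flat drying screen along the wooden block towards the shallow steel dish until its end sticks out about 4 cm (3 to 5 cm) past the edge of the block, over the dish, ready for its crumbs to be brushed into the dish. Leave it lying flat on the block with its end square to that edge; only push or drag it with the fingertips, never lift or tip it, and leave the dish, the jar and the shaker undisturbed.

Things in the scene. Friction and masses are not known exactly. Their poses are not given: they have to be found in the camera images.
- block: Fixed wooden butcher's block, a plain slab 240 (its x) x 400 (its y) x 50 mm high, standing on the counter and not movable. Origin at the centre of its underside, z up; its top is 50 mm above the origin. Its two 240 mm long end edges lie at its y = +200 mm and y = -200 mm; the dish stands beyond one of them, the jar beyond the other.
- screen: Loose white plastic drying screen, a flat grid 130 (its x) x 180 (its y) x 8 mm thick, 0.1 to 0.2 kg, lying on the block. It slides when pushed at an edge by fingertips set down on the block behind it. Its openings are closed to fingertips: it acts as a solid plate. Origin at the centre of its underside, z up; its y axis starts within 0.3 rad of the block's y axis.
- screen_end_a (a point): Middle of the lower edge of the screen's short end at its +y side (90 mm from the origin).
- screen_end_b (a point): Middle of the lower edge of the screen's short end at its -y side (90 mm from the origin).
- dish: Loose shallow round steel dish, 150 mm across the rim, 35 mm high (lower than the block's top), on the counter about 290 mm from the block's centre along the block's +y or -y, which varies. It marks the edge to slide towards. Origin at the centre of its underside.
- jar: Bystander: loose amber glass jar with a steel lid, 68 mm diameter, 80 mm high, on the counter beyond the block's other end, about 290 mm from its centre. Origin at the centre of its underside.
- shaker: Bystander: loose small steel shaker, 42 mm diameter, 72 mm high, on the counter about 170 to 185 mm from the block's centre along the block's +x (beside its long side away from the robot). Origin at the centre of its underside.
Mind the look-alikes: they are no part of the job. Of the things that look like the screen, the middle-sized one is meant.

How it is judged:
At the end, for the whole second after the job is handed in: The screen lies flat and still on the block, its dish-side end (its middle) 30 to 50 mm beyond the block's edge and within 60 mm of the block's centre line, its long sides within 0.14 rad of the block's; dish, jar and shaker each within 15 mm of their start (((y of dish in the frame of block above 0 m and y of screen_end_a in the frame of block between 0.23 and 0.25 m and x of screen_end_a in the frame of block between -0.06 and 0.06 m) or (y of dish in the frame of block below 0 m and y of screen_end_b in the frame of block between -0.25 and -0.23 m and x of screen_end_b in the frame of block between -0.06 and 0.06 m)) and angle between the y axis of screen and the y axis of block, either way round below 0.14 rad and height (world z) of screen between 0.045 and 0.055 m and angle between screen's own z axis and vertical below 0.05 rad and linear speed of screen below 0.01 m/s and angular speed of screen below 0.05 rad/s and distance of each of dish, jar, shaker from where it was at the start of the episode below 0.015 m); the robot touches nothing.
It fails at once if the screen is lifted off the block (more than 12 mm) or tipped (more than 0.12 rad) (height (world z) of screen above 0.062 m or height (world z) of screen below 0.038 m or angle between screen's own z axis and vertical above 0.12 rad).
It fails at once if the dish is shifted by more than 15 mm, lifted or tipped (distance of dish from where it was at the start of the episode above 0.015 m or angle between dish's own z axis and vertical above 0.25 rad).
It fails at once if the jar is shifted by more than 15 mm, lifted or tipped (distance of jar from where it was at the start of the episode above 0.015 m or angle between jar's own z axis and vertical above 0.25 rad).
It fails at once if the shaker is shifted by more than 15 mm, lifted or tipped (distance of shaker from where it was at the start of the episode above 0.015 m or angle between shaker's own z axis and vertical above 0.25 rad).
It also fails if it takes over 40 s, if anything falls off the work surface, if the arm or the gripper's body presses on something with over 40 N, if the wrist force passes 120 N, or if a joint passes its speed limit or range.

ROBOT

A 7-joint arm with a two-finger parallel gripper is mounted at the origin on the work surface. World frame = base frame: x ahead of the robot, y to its left, z up, the work surface at z = 0. Lengths are in m, angles in rad, forces in N, time in s.
With the tool pointing down it reaches from about 0.425 to 0.925 m from the base axis. Payload 6.8 kg.
Tool frame: the origin (TCP) lies on the front face of the gripper's body, between the roots of the fingers; the fingertips stand 73 mm ahead of it and the grasp point (between the pads) lies 54 mm ahead of it (env.nose_length is the distance from the TCP to the fingertips, in m); z points along the fingers, y is the direction in which the jaws open and shut (so a half turn about z gives the same grasp; the last joint's range is limited). The gripper opens to 85 mm and grips with 20 to 120 N. Pads are 22 mm wide; open, the fingers measure 114 mm over their backs; the gripper's body (76 mm by 85 mm) begins 54 mm behind the grasp point. The pads swing forward as they close: fully open they stand 13 mm farther back than shut.
Start: joints at [-1.215, 0.477, 0.022, 1.555, -0.011, 1.109, -0.083], TCP at [0.302, 0.604, 0.304] pointing down, gripper open.
Joint ranges: [-2.96, 2.96], [-0.34, 2.1], [-1.41, 1.46], [0.24, 2.44], [-1.37, 4.51], [0.17, 1.92], [-2.96, 2.96]. Speed limits (rad/s): [2.39, 2.39, 3.14, 3.14, 3.14, 3.14, 3.14].

INTERFACE

Orientations are given as a unit quaternion [w, x, y, z].
In Python, from cell import env, kin, camera, calibration, job gives the robot as it stands. The module is installed in compiled form; this text tells all that it offers. Calls block until the motion is done:
- env.reach(position, orientation): joint-space move of the TCP to a pose.
- env.movel(position, velocity=0.15, rot=None, stop_force=None): straight line of the TCP; rot=None keeps the orientation; velocity is the mean speed in m/s. With stop_force (N) it stops when the force on the tool has changed by that much, and returns True; else False.
- env.goto_joints(angles): joint-space move.
- env.grip(opening, f_grip=None): finger opening in m; f_grip is the grip in N (None keeps the last); returns when the fingers have stopped.
- env.dwell(seconds).
- kin.inverse_kinematics(position, orientation): joint angles nearest the present ones, or None.
- env.get_state(): the state.
- camera(name): name is "scene" or "top" or "wrist"; returns (picture, depth): 384x512x3 uint8, blue, green, red; 384x512 float32, m along the optical axis (not along the pixel's ray), 0 where there is no reading.
- calibration(name): a dict with "fx", "fy", "cx", "cy" (pixels), "rvec" (rotation vector, rad) and "tvec" (3), from world to camera coordinates, as OpenCV has them. Camera axes: x right, y down, z forward; pixel columns grow to the right and rows downward; lengths in m; the calibration is good to about 2 mm. The wrist camera is an equidistant fisheye: a pixel r from the principal point sees the ray r / f radians off the axis. A picture is of the moment at which its call begins: read the wrist's pose just before it. calibration takes no time and is no camera call; for the wrist camera it gives the pose at the moment of the call.
A pose or a line that the arm cannot do raises env.PlanningError and nothing moves.
- job.job_done(): hands the job in, once; it reports no verdict.
The state is a dict: "time": time; "qpos": joint angles; "joint_velocities": joint speeds; "joint_torque": joint torques, N m; "tcp_pos": TCP position; "orientation": TCP orientation; "force": force on the tool from outside, world axes, zero at the start; "torque": the same for the moment, N m; "opening": finger opening in m.
Only numpy, scipy, OpenCV 4.12 (cv2) and the standard library are available. Lean on these libraries where they do the work, as an engineer would, in place of code of your own. Each camera call takes 0.05 s, during which the arm holds its last target.

## Working session

There is one attempt and no reset: what is moved stays moved. The work goes in short steps, each a Python script; the robot and the scene stay as the last script left them, time stands still between calls to the robot, and variables do not carry over. Pictures are saved under pics/ and viewed, and the job is handed in when it is done.

```bash
mkdir -p pics
python3 - <<'E'
from cell import env,camera,calibration
import cv2
for n in("scene","top","wrist"):
    p,d=camera(n); cv2.imwrite(f"pics/{n}0.png",p)
    import numpy as np
    np.save(f"pics/{n}0d.npy",d)
    print(n,calibration(n))
print(env.get_state()['time'],env.nose_length)
E
```

```text
scene {'fx': 381.8131855873714, 'fy': 381.8131855873714, 'cx': 255.26710654930872, 'cy': 192.68024620890904, 'rvec': array([ 1.07954884,  2.49700264, -0.89606914]), 'tvec': array([ 0.35534914, -0.27788644,  1.32959778])}
top {'fx': 420.0788678617468, 'fy': 420.0788678617468, 'cx': 262.2712460755365, 'cy': 193.302988708069, 'rvec': array([ 2.14442361, -2.11647675,  0.17481844]), 'tvec': array([-0.00292182,  0.55336041,  1.14762217])}
wrist {'fx': 297.3186396354542, 'fy': 297.3186396354542, 'cx': 257.50252859702016, 'cy': 187.53803227288114, 'rvec': array([-2.45650771, -1.51936874, -0.21703122]), 'tvec': array([-0.67351441, -0.03720198,  0.37935383])}
0.15 0.0726
```

View pics/top0.png

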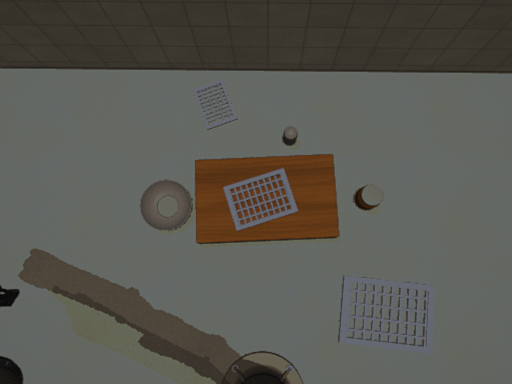

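View pics/scene0.png

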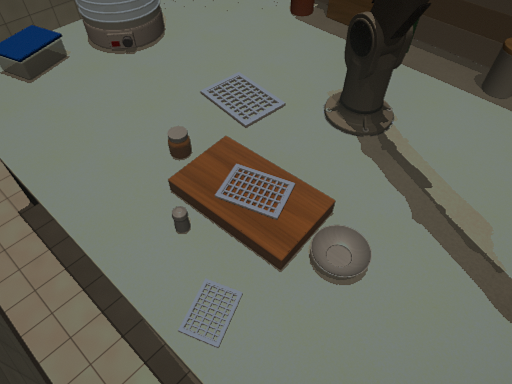

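The top view shows three grid look-alikes: a small one at (215,106), a middle-sized one on the block at (261,199), and a large one at (388,312). The middle one, lying on the block, is the target. The dish is at (167,205), the jar at (370,197) and the shaker at (290,134). I'll measure the poses and check a close crop.

```bash
cat > h.py <<'E'
import numpy as np,cv2
from cell import env,kin,camera,calibration,job
def cast(name,uv,z):
    c=calibration(name);K=np.array([[c['fx'],0,c['cx']],[0,c['fy'],c['cy']],[0,0,1]])
    R=cv2.Rodrigues(c['rvec'])[0];t=np.ravel(c['tvec'])
    uv=np.atleast_2d(np.asarray(uv,float))
    r=np.c_[uv,np.ones(len(uv))]@np.linalg.inv(K).T@R
    o=-R.T@t
    return (o+r*((z-o[2])/r[:,2])[:,None])[:,:2]
def masks(p,box):
    m=np.zeros(p.shape[:2],np.uint8);x0,y0,x1,y1=box;m[y0:y1,x0:x1]=1
    hsv=cv2.cvtColor(p,cv2.COLOR_BGR2HSV)
    wood=((hsv[...,1]>140)&(hsv[...,0]<20)&(hsv[...,2]>60)&(m>0)).astype(np.uint8)*255
    return hsv,wood
def rect(pts):
    (c,s,a)=cv2.minAreaRect(pts.astype(np.float32)*1000)
    b=cv2.boxPoints((c,s,a))/1000
    e=[b[1]-b[0],b[2]-b[1]]
    l=max(e,key=np.linalg.norm); l=l/np.linalg.norm(l)
    if l[1]<0:l=-l
    return np.array(c)/1000,sorted(s),np.arctan2(-l[0],l[1]),b  # yaw of its y axis rel. world y
def measure(p,box=(185,140,350,255)):
    hsv,wood=masks(p,box)
    cs,_=cv2.findContours(wood,cv2.RETR_EXTERNAL,cv2.CHAIN_APPROX_NONE)
    c=max(cs,key=cv2.contourArea)
    B=rect(cast("top",c.reshape(-1,2),0.05))
    inner=np.zeros_like(wood);x0,y0,x1,y1=box
    white=((hsv[...,1]<90)&(hsv[...,2]>100)).astype(np.uint8)*255
    return B,c,white,wood
E
python3 - <<'E'
from h import *
p=cv2.imread("pics/top0.png");B,c,w,wood=measure(p);print("block",B)
for (u,v) in [(230,188),(226,200),(210,210),(150,150),(245,205),(259,199),(290,185),(167,205),(210,180)]:print((u,v),cv2.cvtColor(p,cv2.COLOR_BGR2HSV)[v,u])
cr=p[140:260,130:390];cv2.imwrite("pics/crop0.png",cv2.resize(cr,None,fx=3,fy=3,interpolation=cv2.INTER_CUBIC))
cv2.imwrite("pics/wood0.png",np.hstack([wood,w]))
E
```

```text
block (array([ 0.54089117, -0.00476488]), [237.16976928710938, 395.62103271484375], np.float32(0.05745497), array([[ 0.411143  ,  0.1859097 ],
       [ 0.4338609 , -0.20905854],
       [ 0.67063934, -0.19543946],
       [ 0.64792144,  0.19952878]], dtype=float32))
(230, 188) [110  35 110]
(226, 200) [  9 147  97]
(210, 210) [ 14 198  94]
(150, 150) [ 43  22 105]
(245, 205) [ 3 53 96]
(259, 199) [ 13 193  90]
(290, 185) [ 12 178  93]
(167, 205) [ 30  23 102]
(210, 180) [ 14 201  90]
```

View pics/crop0.png

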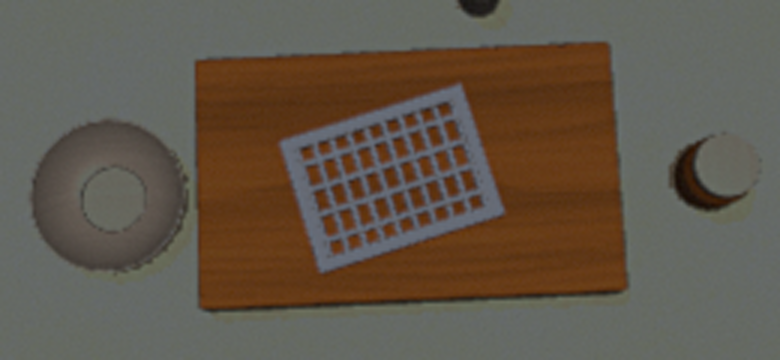

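```bash
cat >> h.py <<'E'
def screen(p,box=(150,145,335,245)):
    x0,y0,x1,y1=box
    q=p.astype(int);m=np.zeros(p.shape[:2],np.uint8)
    m[y0:y1,x0:x1]=((q[...,0]-q[...,1]>3)&(q[...,2]>50)&(q[...,0]>80))[y0:y1,x0:x1]*255
    cs,_=cv2.findContours(m,cv2.RETR_EXTERNAL,cv2.CHAIN_APPROX_NONE)
    c=max(cs,key=cv2.contourArea)
    return rect(cast("top",c.reshape(-1,2),0.058)),c
BC=None
def toblock(B,xy):
    c,_,a,_=B; d=np.atleast_2d(xy)-c
    ey=np.array([-np.sin(a),np.cos(a)]);ex=np.array([np.cos(a),np.sin(a)])
    return np.c_[d@ex,d@ey]
def toworld(B,xy):
    c,_,a,_=B; xy=np.atleast_2d(xy)
    ey=np.array([-np.sin(a),np.cos(a)]);ex=np.array([np.cos(a),np.sin(a)])
    return c+xy[:,:1]*ex+xy[:,1:]*ey
E
python3 - <<'E'
from h import *
import pickle
p=cv2.imread("pics/top0.png");B,c,w,wood=measure(p);S,sc=screen(p)
pickle.dump(B,open("B.pkl","wb"))
print("screen",S[:3],"in block",toblock(B,S[0]),"rel yaw",S[2]-B[2]);print(toblock(B,S[3]))
o=p.copy();cv2.drawContours(o,[c],-1,(0,255,0),1);cv2.drawContours(o,[sc],-1,(0,0,255),1)
cv2.imwrite("pics/ov0.png",cv2.resize(o[130:270,120:400],None,fx=2.8,fy=2.8))
for n,uv,z in (("dish",(167,205),.035),("jar",(372,195),.08),("shaker",(290,131),.072)):
    xy=cast("top",uv,z);print(n,xy,toblock(B,xy))
# second view check: screen & block corners scene
for uv,z in (((227,138),.05),((169,186),.05),((280,255),.05),((334,201),.05),((236,166),.058),((294,183),.058),((276,216),.058),((217,195),.058)):
    xy=cast("scene",uv,z);print(uv,xy,toblock(B,xy))
s=env.get_state();print(s['qpos'],s['tcp_pos'],s['orientation'])
E
```

```text
screen (array([0.5358432 , 0.01051559]), [129.30970764160156, 179.5872039794922], np.float32(0.32712477)) in block [[-0.00416219  0.01554513]] rel yaw 0.2696698
[[-0.09040257  0.08486859]
 [-0.04255817 -0.08822814]
 [ 0.08207821 -0.05377833]
 [ 0.03423378  0.1193184 ]]
dish [[0.51796274 0.27658968]] [[-0.00673428  0.28220692]]
jar [[ 0.54681026 -0.29863926]] [[-0.01096594 -0.29372935]]
shaker [[ 0.73049931 -0.07254894]] [[ 0.18540287 -0.07856015]]
(227, 138) [[ 0.43922553 -0.19474814]] [[-0.11240737 -0.18383179]]
(169, 186) [[ 0.68334587 -0.17081818]] [[ 0.1326843  -0.17395953]]
(280, 255) [[0.63874643 0.19090665]] [[0.1089299  0.18972947]]
(334, 201) [[0.4156657  0.18812588]] [[-0.11394241  0.19976334]]
(236, 166) [[ 0.50920913 -0.08570126]] [[-0.0362774  -0.07898354]]
(294, 183) [[0.44554513 0.07447861]] [[-0.09063829  0.08458781]]
(276, 216) [[0.56344593 0.11207252]] [[0.02922674 0.11534944]]
(217, 195) [[ 0.61916572 -0.04725228]] [[ 0.07570562 -0.04691208]]
[-1.21515088  0.47762013  0.02233995  1.5562008  -0.0114976   1.1092766
 -0.08308191] [0.3017705  0.60340628 0.30315215] [-1.11577707e-04  2.29779479e-01  9.73242476e-01 -6.79310843e-04]
```

View pics/ov0.png

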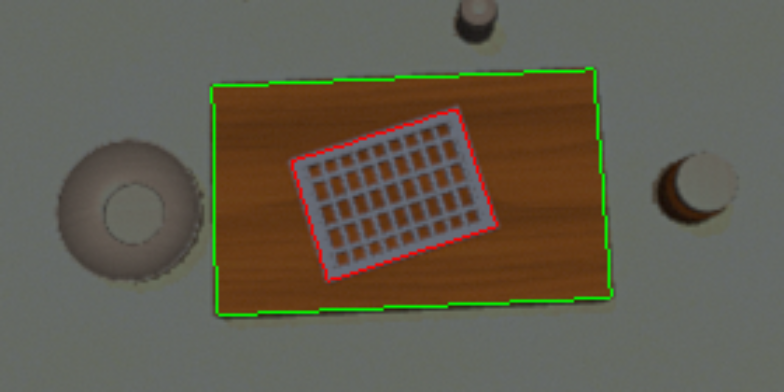

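The crop's contour measures 129 × 180 mm, so this is the middle-sized screen. It is turned +0.27 rad from the block, with its centre at block (-4, 16) mm, and the dish is on the +y side. The plan is to set both open fingertips down behind the -y end, with the jaw line along the block's x, and push along +y so the end squares itself against the two tips.

```bash
cat >> h.py <<'E'
from scipy.spatial.transform import Rotation as Rn
def ori(yaw,s):
    y=s*np.array([np.cos(yaw),np.sin(yaw),0]);z=np.array([0,0,-1.]);x=np.cross(y,z)
    q=Rn.from_matrix(np.c_[x,y,z]).as_quat();return q[[3,0,1,2]]
E
python3 - <<'E'
from h import *
import pickle
B=pickle.load(open("B.pkl","rb"))
for s in(1,-1):
    for y,z in((-.125,.25),(-.125,.112),(.05,.112)):
        w=toworld(B,[0.01,y])[0]
        print(s,y,z,w,kin.inverse_kinematics([*w,z],ori(B[2],s)))
E
```

```text
1 -0.125 0.25 [ 0.55805259 -0.12898438] [-0.41190321  0.43823848  0.69429246  1.89336902 -0.34504385  0.93185907
  0.50268823]
1 -0.125 0.112 [ 0.55805259 -0.12898438] [-0.224809    0.60750029  0.45395172  1.96709297 -0.42073551  0.65968494
  0.55355354]
1 0.05 0.112 [0.54800351 0.04572685] [-0.5031      0.56808068  0.39629357  2.01869256 -0.3641614   0.62252054
  0.19373749]
-1 -0.125 0.25 [ 0.55805259 -0.12898438] [-0.72360446  0.73960045  1.27556107  1.9087661  -0.79550813  1.12634842
 -2.21402724]
-1 -0.125 0.112 [ 0.55805259 -0.12898438] [-0.6774523   1.0639989   1.2583155   1.99267987 -1.19031459  1.11077749
 -1.94057215]
-1 0.05 0.112 [0.54800351 0.04572685] [-0.02475227  0.54273946 -0.2182322   1.98548154  0.19027735  0.63258813
  2.83252771]
```

Run:
```python
from h import *
import pickle
B=pickle.load(open("B.pkl","rb"));q=ori(B[2],1)
w=toworld(B,[0.01,-.13])[0]
env.reach([*w,.26],q)
env.movel([*w,.145],velocity=.15)
p,d=camera("wrist");cv2.imwrite("pics/wrist1.png",p)
p,d=camera("scene");cv2.imwrite("pics/scene1.png",p)
r=env.movel([*w,.108],velocity=.03,stop_force=4)
s=env.get_state();print(r,s['time'],s['tcp_pos'],s['force'],s['opening'])
p,d=camera("scene");cv2.imwrite("pics/scene1b.png",p)
```

```text
True 5.0167 [ 0.55822063 -0.13398431  0.10956895] [-1.71594912 -0.94296888  5.49455609] 0.08550522735942442
```

View pics/wrist1.png

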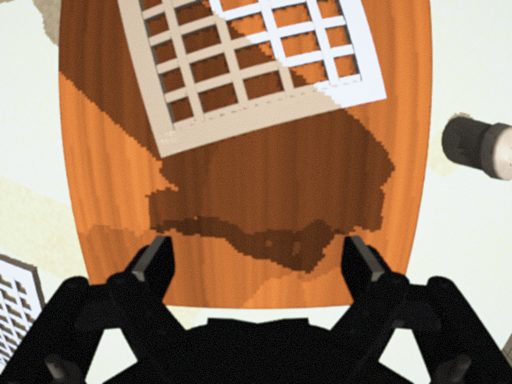

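View pics/scene1b.png

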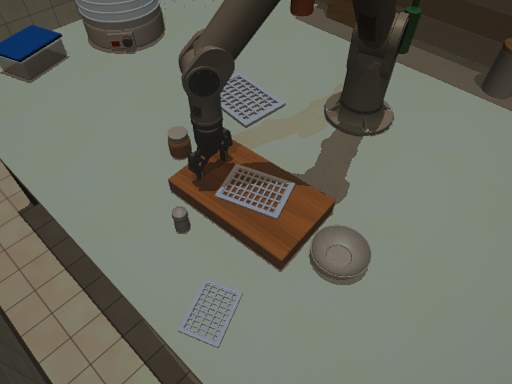

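The wrist view shows both tips behind the screen's near end. The left tip (160,265) lines up with the corner (163,157). Touching the block put the tips at z = 50 mm with the TCP at 109.6 mm. I'll raise the tips 2.4 mm and push most of the way.

Run:
```python
from h import *
import pickle
B=pickle.load(open("B.pkl","rb"))
W=lambda x,y,z:[*toworld(B,[x,y])[0],z]
env.movel(W(.01,-.13,.112),velocity=.03)
f0=np.array(env.get_state()['force'])
r=env.movel(W(.01,.022,.112),velocity=.05,stop_force=25)
s=env.get_state();print(r,s['time'],toblock(B,s['tcp_pos'][:2]),s['tcp_pos'][2],s['force']-f0)
p,d=camera("wrist");cv2.imwrite("pics/wrist2.png",p)
p,d=camera("top");cv2.imwrite("pics/top2.png",p)
```

```text
False 8.5167 [[0.01000884 0.02191707]] 0.11201447098305323 [-0.60142385  0.77872227  1.92328249]
```

View pics/wrist2.png

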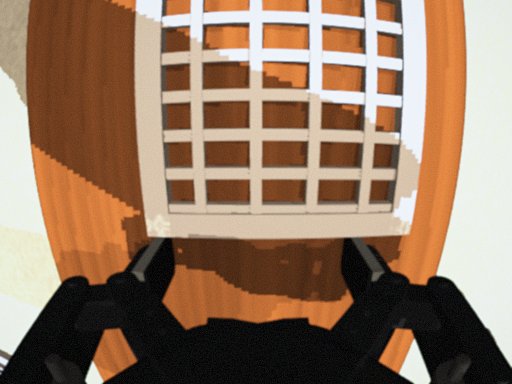

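View pics/top2.png

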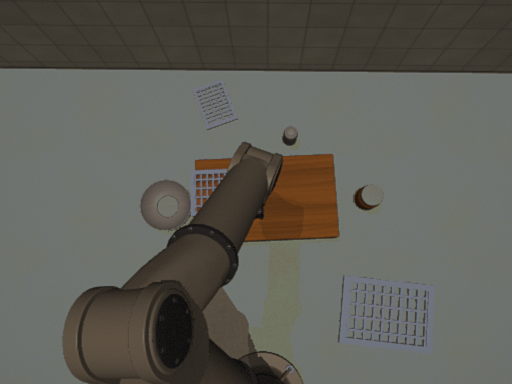

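The wrist view shows the end flush and square against both tips, with its edge at row ~237 (columns 137–420). The top view shows the leading end just past the block's edge (column ~194). I'll measure that leading edge from the top view, then finish.

```bash
cat >> h.py <<'E'
def lead(p,B,r0,r1):
    q=p.astype(int);pts=[]
    for v in range(r0,r1):
        m=np.where((q[v,150:240,0]-q[v,150:240,1]>3)&(q[v,150:240,0]>80))[0]
        if len(m):pts.append((150+m[0]-.5,v))
    b=toblock(B,cast("top",pts,.058)); k=np.polyfit(b[:,0],b[:,1],1)
    return np.round(b*1000,1),k,np.median(b[:,1]),pts
E
python3 - <<'E'
from h import *
import pickle
B=pickle.load(open("B.pkl","rb"))
p=cv2.imread("pics/top2.png")
b,k,m,pts=lead(p,B,165,218);print(pts[::4]);print(b[::4],k,m)
cv2.imwrite("pics/crop2.png",cv2.resize(p[145:250,140:290],None,fx=5,fy=5,interpolation=cv2.INTER_NEAREST))
E
```

```text
[(np.float64(222.5), 169), (np.float64(189.5), 173), (np.float64(189.5), 177), (np.float64(189.5), 181), (np.float64(190.5), 185), (np.float64(190.5), 189), (np.float64(190.5), 193), (np.float64(190.5), 197), (np.float64(190.5), 201), (np.float64(190.5), 205), (np.float64(190.5), 209), (np.float64(190.5), 213)]
[[ 86.2 118.4]
 [ 78.8 212.5]
 [ 67.2 212.7]
 [ 55.6 212.8]
 [ 44.  210.2]
 [ 32.4 210.4]
 [ 21.  210.5]
 [  9.6 210.7]
 [ -1.8 210.9]
 [-13.2 211. ]
 [-24.5 211.2]
 [-35.8 211.4]] [-0.07967508  0.21111808] 0.21108734725874706
```

View pics/crop2.png

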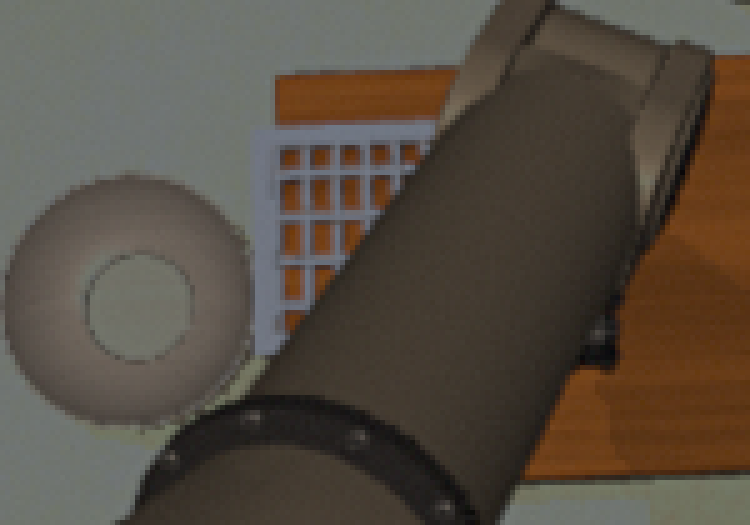

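The leading end is at block y ≈ 211 mm and square, and its x centre is about +18 mm. I'll push 28 mm more, back off, lift and measure again.

Run:
```python
from h import *
import pickle
B=pickle.load(open("B.pkl","rb"))
W=lambda x,y,z:[*toworld(B,[x,y])[0],z]
r=env.movel(W(.01,.050,.112),velocity=.04,stop_force=25)
print(r)
env.dwell(.2)
env.movel(W(.01,.015,.112),velocity=.06)
env.movel(W(.01,.015,.26),velocity=.15)
env.movel(W(.01,-.20,.30),velocity=.2)
env.dwell(.2)
p,d=camera("top");cv2.imwrite("pics/top3.png",p)
p2,d=camera("scene");cv2.imwrite("pics/scene3.png",p2)
print(env.get_state()['time'])
b,k,m,pts=lead(p,B,176,212);print(b[::5],k,m)
S,sc=screen(p);print(S[:3],toblock(B,S[0]),S[2]-B[2]);print(toblock(B,S[3]))
B2=measure(p)[0];print(B2[:3])
cv2.imwrite("pics/crop3.png",cv2.resize(p[120:250,130:390],None,fx=3,fy=3,interpolation=cv2.INTER_NEAREST))
```

```text
False
13.075
[[ 71.4 241. ]
 [ 56.9 241.2]
 [ 42.5 241.3]
 [ 28.1 241.5]
 [ 13.8 241.6]
 [ -0.5 241.8]
 [-14.6 241.9]
 [-28.8 242.1]] [-0.00808367  0.24164382] 0.24152210124678652
(array([0.55341754, 0.14706796]), [129.80328369140625, 179.94776916503906], np.float32(0.05902836)) [[0.02122445 0.150863  ]] 0.0015733913
[[-0.04381867  0.24073467]
 [-0.04353554  0.06078713]
 [ 0.08626756  0.06099132]
 [ 0.0859844   0.24093885]]
(array([ 0.54082623, -0.00456639]), [237.16976928710938, 395.2547607421875], np.float32(0.057737503))
```

View pics/crop3.png

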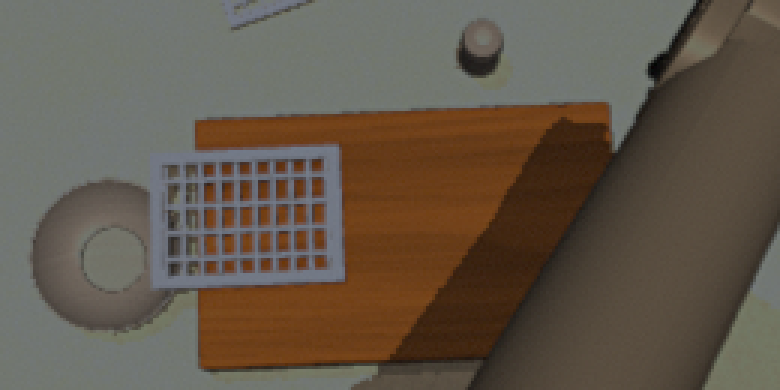

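View pics/scene3.png

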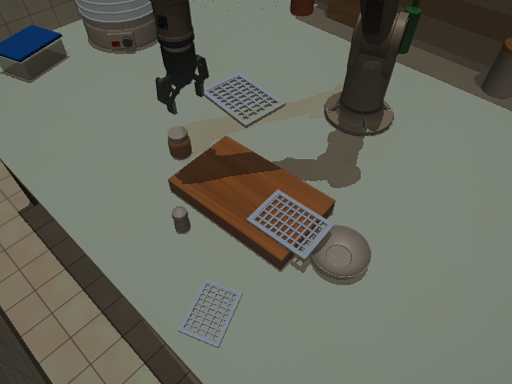

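The top crop shows the screen flat, with its dish end at column ~152, past the block's edge at ~197 and over the dish rim. Its corners are square, and the dish, jar and shaker are where they were. The overhang is ≈ 41 mm, x is +21 mm and yaw is 0.002 rad. The robot is clear, so I'm handing it in.

Run:
```python
from h import *
job.job_done();print(env.get_state()['time'])
```

```text
the job is handed in; nothing more can be done
the job is handed in; nothing more can be done
```

I pushed the middle-sized screen along the block towards the dish with the two open fingertips set down behind it. Pushing against both tips also squared it up, from 0.27 rad off at the start. I then backed the arm away and handed the job in.

- **Screen, from the last top view:** the dish-side end is 41 mm past the block's edge (block y ≈ 0.241 m) and about 21 mm off the block's centre line. It is turned about 0.002 rad from the block. The measured outline is 130 × 180 mm, matching its true size, so it appears to be lying flat.
- **Dish, jar and shaker:** the final pictures show all three where they were. I judged this by eye and did not measure it again.
- **Time and checks:** the last clock reading before hand-in was 13.1 s. No force stop tripped during the pushes, and none of the checks failed or disagreed. The hand-in gives no verdict.

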